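# Open the red-lidded jar in the sloped rack

### The arm

A 7-joint arm with a two-finger parallel gripper is mounted at the origin on the work surface. World frame = base frame: x ahead of the robot, y to its left, z up, the work surface at z = 0. Lengths are in m, angles in rad, forces in N, time in s.
With the tool pointing down it reaches from about 0.35 to 0.9 m from the base axis. Payload 7.2 kg.
Tool frame: the origin (TCP) lies between the finger pads; the fingertips stand 25 mm ahead of it and the grasp point (between the pads) lies 6 mm ahead of it; z points along the fingers, y is the line along which they close (so a half turn about z gives the same grasp; the last joint's range is limited). The gripper opens to 85 mm and grips with 20 to 120 N. Pads are 22 mm wide; open, the fingers measure 114 mm over their backs; the gripper's body (76 mm by 85 mm) begins 54 mm behind the grasp point. The pads swing forward as they close: fully open they stand 13 mm farther back than shut.
Start: joints at [-1.224, 0.411, -0.013, 1.596, 0.006, 1.134, -0.082], TCP at [0.252, 0.572, 0.256] pointing down, gripper open.
Joint ranges: [-2.95, 2.95], [-0.29, 1.99], [-1.47, 1.44], [0.14, 2.54], [-1.03, 4.17], [0.13, 1.85], [-2.86, 2.86]. Speed limits (rad/s): [2.39, 2.39, 3.01, 3.01, 3.14, 3.14, 3.14].

### API

Orientations are given as a unit quaternion [w, x, y, z].
In Python, from workcell import manip, optics, telemetry, ticket gives the robot as it stands (manip), with the cameras (optics), the readings (telemetry) and the job (ticket).
- The arm moves only by the shell command python3 shift.py [FORCE], which reads ROWS from standard input. ROWS is a JSON list of rows, 1 to 12 of them, each an object with the fields finger_gap (the finger opening in m), x, y, z (the shift in shares of 0.8 m (1.0 is 0.8 m)), rx, ry, rz (a rotation vector in fractions of the full range, 1 being 2 pi rad); a field left out counts as zero (the opening has to be given); each row shifts and turns the commanded pose from where the row before left it, along the tool's axes as they then stand; what a row does not reach is not made up. A row lasts 1/12 s, in which the tool goes at most 0.0417 m and 0.125 rad, less where a joint would pass 70% of its speed; a pose out of reach is approached as far as the arm can. The fingers move at their own pace and stop on an object; FORCE is the grip in N (left out, the last holds). Time passes only in rows, so rows that do not move let the fingers close. It prints the time, the measured TCP pose, the force, the opening and the grip force at its end. Input that does not fit is refused with a message, and nothing moves.
- telemetry.read_state(): the state, without advancing time (a new reading comes with each control period).
- optics.get_image(name): name is "side" or "top"; returns the picture (420x560x3 uint8, blue, green, red); there is no depth.
- optics.camera_model(name): a dict with "fx", "fy", "cx", "cy" (pixels), "world_to_cam" (4x4, takes a point from world to camera coordinates). Camera axes: x right, y up, looking along -z (the intrinsics and any distortion apply to the point x, -y, -z); pixel columns grow to the right and rows downward; lengths in m; the calibration is good to about 2 mm. A picture is of the moment at which its call begins. camera_model takes no time and is no camera call.
- ticket.finish_job(): hands the job in; it is judged then, once.
The state is a dict: "time_s": time; "joint_pos": joint angles; "qd": joint speeds; "effort": joint torques, N m; "ee_pos": TCP position; "tool_rot": TCP orientation; "contact_force": force on the tool from outside, world axes, zero at the start; "wrist_torque": the same for the moment, N m; "gripper_width": finger opening in m; "grasp_force": force on a finger pad.
Only numpy, scipy, OpenCV 4.12 (cv2) and the standard library are available. Lean on these libraries where they do the work, as an engineer would, in place of code of your own. Each camera call takes 0.05 s, during which the arm holds its last target. There are 200 camera calls.

### The job

Open up the jar with the red lid for the day. Unseen tabs hold the lid: turn it by its knob, one way or the other, and keep feeling for the spot where it comes away with a light outward pull, without wrenching at the jar. Then put the lid down gently on the cork mat, knob up and wholly on the mat, let go, and leave the crockery and other small things standing about where they are.

Things in the scene. Friction and masses are not known exactly. Their poses are not given: they have to be found in the camera images.
- red_lid: Loose round red metal lid, 180 to 290 g, 88 mm across, 65 mm tall with its knob. Origin on its axis in the plane that rests on the jar's mouth; z points out through the knob. Skirt z -17 to 0 mm, plate 0 to 5, round straight-sided wooden knob of 40 mm diameter 14 to 48 on a 24 mm stem. Starts on the jar, tilted as it is. It turns easily; drawn out 20 mm it is clear of the neck.
- lid_knob (a point): Point on the lid's axis inside the knob, 31 mm out from the lid's origin: the height to grip at, square to the axis; z points out of the jar.
- jar_red: Clear glass jar with red and amber sea glass, closed by the red lid; 104 mm across, mouth 165 mm from its underside. Fixed in a sloped wooden rack beside a blue-lidded and a green-lidded jar of the same shape (135 mm apart, lids fixed). Origin at the centre of its underside, z along its axis, leaning 32 degrees from vertical towards the robot's side. Its yaw tells nothing of the notches.
- jar_mouth (a point): Centre of the red jar's mouth, z out along its axis. Below the mouth runs a lip with three unseen notches 120 degrees apart; three tabs in the lid's skirt catch under it with 2.5 mm of play, then stop hard. Turned by 17 to 60 degrees one way or the other, which and how far being unknown, the tabs meet the notches; the lid draws out there and about 8 degrees either side, and is caught again beyond.
- cork_mat: Round cork mat, 160 mm across, 8 mm thick, fixed flat on the table. Origin at the centre of its underside.
- bowls_a: Loose stack of three small glazed bowls (yellow one on top), 104 mm across, 58 mm tall. Origin at the centre of its underside.
- bowls_b: Loose stack of three small glazed bowls (red one on top), 104 mm across, 58 mm tall. Origin at the centre of its underside.
- mug: Loose white mug, 80 mm across, 90 mm tall. Origin at the centre of its underside.
- candle: Loose red candle jar with a metal cap, 72 mm across, 85 mm tall. Origin at the centre of its underside.
- glass_dish: Loose blue bowl with a few pieces of sea glass, 104 mm across, 30 mm tall. Origin at the centre of its underside.

How it is judged:
By the outcome, as a careful person would: the job done as asked, in the order asked, and still so for the second after the job is handed in, with the robot touching nothing.
It also fails if it takes over 72 s, if anything falls off the work surface, if the arm or the gripper's body presses on something with over 40 N, if the wrist force passes 120 N, or if a joint passes its speed limit or range.

## Working session

There is one attempt and no reset: what is moved stays moved. The work goes in short steps, Python scripts to look and compute and a shell command to move; the robot and the scene stay as the last step left them, time stands still between calls to the robot, and variables do not carry over. Pictures are saved under pics/ and viewed, at most 10 in all, crops included, and the job is handed in when it is done.

```bash
ls; mkdir -p pics; python3 - <<'E'
from workcell import manip, optics, telemetry, ticket
import cv2,json
for n in("side","top"):
    cv2.imwrite(f"pics/{n}0.png",optics.get_image(n)); m=optics.camera_model(n); print(n,m)
print(telemetry.read_state())
E
```

```text
pics
shift.py
workcell.py
side {'fx': 400.751193762458, 'fy': 400.751193762458, 'cx': 280.9476583275438, 'cy': 202.84830972793117, 'world_to_cam': array([[-9.99689922e-01, -2.48893179e-02, -7.63004249e-04,
         5.48971287e-01],
       [ 1.18518511e-02, -5.02535839e-01,  8.64475138e-01,
        -1.40403945e-01],
       [-2.18996335e-02,  8.64198040e-01,  5.02674998e-01,
        -1.03935404e+00],
       [ 0.00000000e+00,  0.00000000e+00,  0.00000000e+00,
         1.00000000e+00]])}
top {'fx': 420.2352169089882, 'fy': 420.2352169089882, 'cx': 277.20331358964427, 'cy': 210.25333111464374, 'world_to_cam': array([[-0.01660547, -0.99983369,  0.00753938,  0.01976398],
       [ 0.98096685, -0.01483219,  0.19360798, -0.56187375],
       [-0.19346396,  0.01061083,  0.98105   , -1.24114224],
       [ 0.        ,  0.        ,  0.        ,  1.        ]])}
{'time_s': 0.1, 'joint_pos': array([-1.22418216,  0.41183866, -0.0127151 ,  1.59694491,  0.00557557,
        1.13428232, -0.08218076]), 'qd': array([-0.00075082, -0.0022387 , -0.00072636, -0.00305782,  0.00088864,
       -0.00056693,  0.001501  ]), 'effort': array([ 2.88130934e-03, -6.01827765e+01,  6.84162565e-01, -3.00091231e+01,
        1.39547102e-02,  6.44702683e-03, -2.18131527e-05]), 'ee_pos': array([0.25175035, 0.57162022, 0.25553175]), 'tool_rot': array([-1.09760449e-04,  2.05905653e-01,  9.78571584e-01, -7.10611780e-04]), 'contact_force': array([-0.02272172,  0.17934867, -0.15910271]), 'wrist_torque': array([-0.01737135, -0.05920106,  0.0102797 ]), 'grasp_force': 0.0, 'gripper_width': 0.08579765201976432}
```

View pics/side0.png

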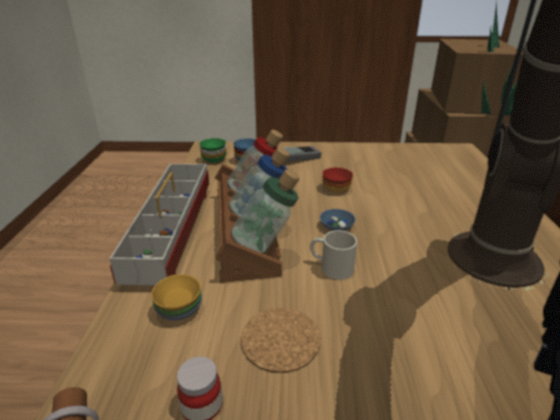

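View pics/top0.png

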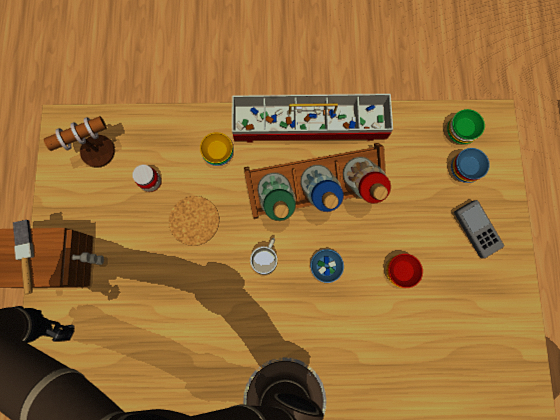

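Side view: red lid at about (265,148), knob (275,138), mat at (281,338), mug at (338,255). Top view: red lid and knob at about (374,186), mat at (194,220), mug at (263,260), dish at (326,265), red bowls at (403,270). Next I'll zoom in on the jars.

```bash
python3 - <<'E'
import cv2,numpy as np
s=cv2.imread("pics/side0.png");t=cv2.imread("pics/top0.png")
a=cv2.resize(s[120:220,225:305],(400,500),interpolation=cv2.INTER_CUBIC)
b=cv2.resize(t[150:225,340:400],(400,500),interpolation=cv2.INTER_CUBIC)
cv2.imwrite("pics/z1.png",np.hstack([a,b]))
E
```

```text
(no output)
```

View pics/z1.png

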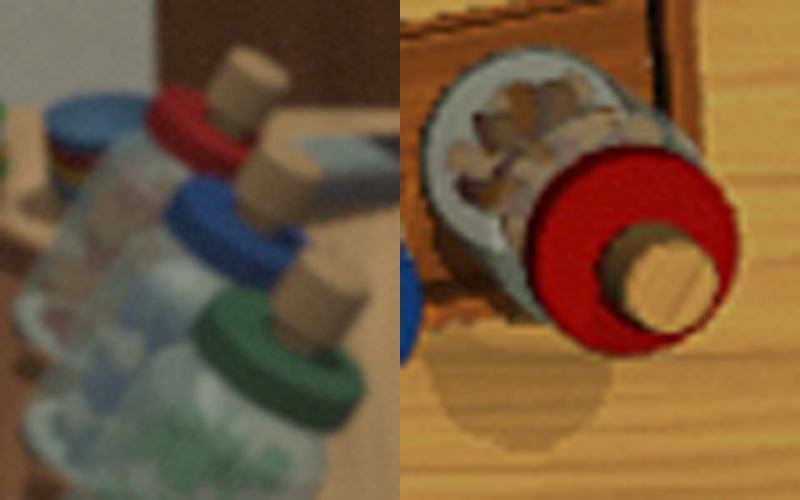

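Side zoom: the end of the red knob is centred at about pixel (275.5,132.8). Top zoom: the knob end is at about (380.4,192.3) and the lid's red plate at about (375,187).

```bash
cat > h.py <<'E'
import numpy as np,cv2
from workcell import manip, optics, telemetry, ticket
def ray(n,u,v):
    m=optics.camera_model(n);T=m["world_to_cam"];R=T[:3,:3]
    d=R.T@np.array([(u-m["cx"])/m["fx"],-(v-m["cy"])/m["fy"],-1.]);return -R.T@T[:3,3],d/np.linalg.norm(d)
def tri(p,q):  # side px, top px
    (a,d),(b,e)=ray("side",*p),ray("top",*q)
    s=np.linalg.lstsq(np.c_[d,-e],b-a,rcond=None)[0]
    A,B=a+s[0]*d,b+s[1]*e
    return (A+B)/2,np.linalg.norm(A-B)*1e3
def plane(n,p,z):
    o,d=ray(n,*p);return o+d*(z-o[2])/d[2]
def proj(n,P):
    m=optics.camera_model(n);c=m["world_to_cam"]@np.r_[P,1];return np.array([m["cx"]-m["fx"]*c[0]/c[2],m["cy"]+m["fy"]*c[1]/c[2]])
E
cat > m.py <<'E'
from h import *
np.set_printoptions(precision=4,suppress=True)
t=cv2.imread("pics/top0.png");s=cv2.imread("pics/side0.png")
def lids(im,box):
    x0,y0,x1,y1=box;h=cv2.cvtColor(im,cv2.COLOR_BGR2HSV)[y0:y1,x0:x1].astype(int);out={}
    for c,(l,r) in dict(red=(-6,6),blue=(102,125),green=(60,92)).items():
        H=np.where(h[...,0]>170,h[...,0]-180,h[...,0])
        m=((H>=l)&(H<=r)&(h[...,1]>110)&(h[...,2]>35)).astype('u1')
        cs=cv2.findContours(m,cv2.RETR_EXTERNAL,cv2.CHAIN_APPROX_NONE)[0]
        k=max(cs,key=cv2.contourArea);hu=cv2.convexHull(k);e=cv2.fitEllipse(hu)
        out[c]=(np.array(e[0])+[x0,y0],e[1],cv2.contourArea(k),np.array(cv2.boundingRect(k))+[x0,y0,0,0])
    return out
for n,im,b in(("top",t,(250,150,400,230)),("side",s,(225,120,305,220))):
    L=lids(im,b)
    for c in L: print(n,c,*L[c])
    if n=="top": T=L
P,e=tri((275.5,132.8),(380.4,192.3));print("knob end",P,e)
for c in T: print(c,plane("top",T[c][0],0.21))
h=cv2.cvtColor(t,cv2.COLOR_BGR2HSV)
E
python3 m.py
```

```text
top red [373.9965 186.801 ] (31.045700073242188, 31.699787139892578) 491.5 [359 171  31  32]
top blue [326.6396 195.1298] (30.974414825439453, 31.244117736816406) 726.5 [311 180  32  31]
top green [278.8159 203.9012] (30.857141494750977, 31.45940589904785) 706.0 [264 189  31  31]Traceback (most recent call last):
  File "m.py", line 14, in <module>
    L=lids(im,b)
  File "m.py", line 10, in lids
    k=max(cs,key=cv2.contourArea);hu=cv2.convexHull(k);e=cv2.fitEllipse(hu)
ValueError: max() iterable argument is empty
```

```bash
cat > m2.py <<'E'
from h import *
np.set_printoptions(precision=4,suppress=True)
px=dict(red=(373.997,186.80),blue=(326.64,195.13),green=(278.816,203.90))
for z in(.16,.2,.24):
    A=[plane("top",px[c],z) for c in px];print(z,np.linalg.norm(A[0]-A[2])/2,A[0])
A=[plane("top",px[c],.2) for c in px]
r=A[2]-A[0];r/=np.linalg.norm(r);print("row",r,"yaw",np.degrees(np.arctan2(r[1],r[0])))
lean=np.array([-r[1],r[0],0]);lean*=-np.sign(lean[0])
ax=lean*np.sin(np.radians(32))+np.array([0,0,1])*np.cos(np.radians(32));print("axis",ax)
E_,e=tri((275.5,132.8),(380.4,192.3));print("knob end",E_,e)
O=E_-ax*.048;print("lid origin",O,"mouth-base",O-ax*.165)
for n in("top","side"):
    print(n,"plate ctr",proj(n,O+ax*.005),"knob lo",proj(n,O+ax*.014),"end",proj(n,E_), "plate mid/skirt",proj(n,O-ax*.006))
# spread of estimate from the blue/green knob ends in the side view, in zoom px
for n,z in(("blue",(290,155)),("green",(335,262))):
    print(n,"knob side px",225+z[0]/5-.4,120+z[1]/5-.4)
k=1 if n=="blue" else 2
for k in(1,2): print(proj("side",E_+r*.135*k),proj("top",E_+r*.135*k))
# mat
t=cv2.imread("pics/top0.png");s=cv2.imread("pics/side0.png")
print("mat",plane("top",(193.5,220),.008),plane("side",(281,338),.008))
E
python3 m2.py
```

```text
0.16 0.13871693702669743 [ 0.6057 -0.2665  0.16  ]
0.2 0.13395925644834844 [ 0.5956 -0.2565  0.2   ]
0.24 0.12920157586999945 [ 0.5855 -0.2465  0.24  ]
row [-0.1658  0.9862  0.    ] yaw 99.54311487372094
axis [-0.5226 -0.0879  0.848 ]
knob end [ 0.5712 -0.2637  0.236 ] 0.20735076587390644
lid origin [ 0.5963 -0.2595  0.1953] mouth-base [ 0.6825 -0.245   0.0554]
top plate ctr [375.2462 187.4875] knob lo [376.2957 188.4592] end [380.402  192.2612] plate mid/skirt [373.9839 186.3187]
side plate ctr [267.933  145.0273] knob lo [269.5074 142.4968] end [275.5346 132.8093] plate mid/skirt [266.0206 148.1011]
blue knob side px 282.6 150.6
green knob side px 291.6 172.0
[282.242  150.8136] [331.0015 201.1703]
[290.616  173.2913] [281.0906 210.1716]
mat [0.5438 0.2769 0.008 ] [0.5419 0.2848 0.008 ]
```

The manual's scale: shifts go in shares of 0.8 m and turns go in shares of 2 pi rad. Converting my numbers, -0.036 m / 0.8 = -0.045, -0.03 m / 0.8 = -0.0375.

```bash
echo '[{"finger_gap": 0.085,"z": -0.045},{"finger_gap": 0.085,"z": -0.045},{"finger_gap": 0.085,"z": -0.045},{"finger_gap": 0.085,"z": -0.045},{"finger_gap": 0.085,"x": -0.0338,"y": -0.0375},{"finger_gap": 0.085,"x": -0.0338,"y": -0.0375},{"finger_gap": 0.085,"x": -0.0338,"y": -0.0375},{"finger_gap": 0.085,"x": -0.0338,"y": -0.0375},{"finger_gap": 0.085,"x": -0.0338,"y": -0.0375},{"finger_gap": 0.085,"x": -0.0338,"y": -0.0375},{"finger_gap": 0.085,"x": -0.0338,"y": -0.0375},{"finger_gap": 0.085,"x": -0.0338,"y": -0.0375}]' | python3 shift.py 
cat > d.py <<'E'
# d.py: delta from measured pose to a target, tool axes; arg: name, back-off along axis
from h import *; import sys
from scipy.spatial.transform import Rotation as R
np.set_printoptions(precision=4,suppress=True)
ax=np.array([-.5226,-.0879,.848]);O=np.array([.5963,-.2595,.1953]);K=O+.031*ax
z=-ax/np.linalg.norm(ax);y=np.cross(z,np.cross([0,0,1],z));y/=np.linalg.norm(y);Rg=np.c_[np.cross(y,z),y,z]
def q(v): return R.from_quat(np.roll(v,-1))
def delta(p,Rt):
    s=telemetry.read_state();C=q(s["tool_rot"]);print("dpos tool",C.inv().apply(p-s["ee_pos"]),"dpos after turn",Rt.T@(p-s["ee_pos"]),"rotvec",(C.inv()*R.from_matrix(Rt)).as_rotvec())
    print("pos",s["ee_pos"],"j",s["joint_pos"],"F",s["contact_force"],"Fax",s["contact_force"]@ax)
if __name__=="__main__": delta(K+ax*(.006+float(sys.argv[1])),Rg)
E
python3 d.py .1
python3 - <<'E'
from h import *
# mat in both pictures: darker/less saturated cork vs table, print stats to choose mask
t=cv2.cvtColor(cv2.imread("pics/top0.png"),cv2.COLOR_BGR2HSV);s=cv2.cvtColor(cv2.imread("pics/side0.png"),cv2.COLOR_BGR2HSV)
print(t[205:235,180:208].reshape(-1,3).mean(0),t[230:250,225:240].reshape(-1,3).mean(0),t[165:185,180:195].reshape(-1,3).mean(0))
print(s[325:350,260:300].reshape(-1,3).mean(0),s[340:370,340:360].reshape(-1,3).mean(0),s[340:360,210:230].reshape(-1,3).mean(0))
E
```

```text
time_s: 1.1
ee_pos: [0.3529, 0.2631, 0.4001]
tool_rot: [-0.0, 0.206, 0.979, -0.0]
contact_force: [1.0, 0.2, 0.4]
gripper_width: 0.0847
grasp_force: 0.0
dpos tool [-0.3727 -0.4201  0.0885] dpos after turn [-0.5558  0.0215  0.1179] rotvec [-0.512  -0.2763  0.9626]
pos [0.3529 0.2631 0.4001] j [-0.9169 -0.0197  0.164   1.7947  0.003   1.3664  0.4025] F [0.9637 0.1559 0.3611] Fax -0.21114229653747502
[ 16.46071429 176.13214286 174.43333333] [ 19.09       160.04       181.86333333] [ 19.67       157.83333333 181.89666667]
[ 15.616 123.376 147.926] [ 16.86666667 116.37666667  98.7       ] [ 16.8225 113.845  155.0075]
```

In the tool's units: -0.03 m / 0.8 = -0.0375, -0.027 m / 0.8 = -0.0338.

```bash
echo '[{"finger_gap": 0.085,"x": -0.0338,"y": -0.0375},{"finger_gap": 0.085,"x": -0.0338,"y": -0.0375},{"finger_gap": 0.085,"x": -0.0338,"y": -0.0375},{"finger_gap": 0.085,"x": -0.0338,"y": -0.0375},{"finger_gap": 0.085,"x": -0.0338,"y": -0.0375},{"finger_gap": 0.085,"x": -0.0338,"y": -0.0375},{"finger_gap": 0.085,"x": -0.0338,"y": -0.0375},{"finger_gap": 0.085,"x": -0.0338,"y": -0.0375},{"finger_gap": 0.085,"x": -0.0338,"y": -0.0375},{"finger_gap": 0.085,"x": -0.0338,"y": -0.0375},{"finger_gap": 0.085,"x": -0.0338,"y": -0.0375},{"finger_gap": 0.085,"x": -0.0338,"y": -0.0375}]' | python3 shift.py >/dev/null
echo '[{"finger_gap": 0.085,"rz": 0.0191},{"finger_gap": 0.085,"rz": 0.0191},{"finger_gap": 0.085,"rz": 0.0191},{"finger_gap": 0.085,"rz": 0.0191},{"finger_gap": 0.085,"rz": 0.0191},{"finger_gap": 0.085,"rz": 0.0191},{"finger_gap": 0.085,"rz": 0.0191},{"finger_gap": 0.085,"rz": 0.0239},{"finger_gap": 0.085,"rx": -0.0191},{"finger_gap": 0.085,"rx": -0.0191},{"finger_gap": 0.085,"rx": -0.0191},{"finger_gap": 0.085,"rx": -0.0191}]' | python3 shift.py
python3 d.py .1
python3 - <<'E'
from h import *
for n,x0,y0,x1,y1 in(("top",160,185,230,255),("side",230,300,335,375)):
    b=cv2.GaussianBlur(cv2.imread(f"pics/{n}0.png"),(5,5),0)[y0:y1,x0:x1]
    lab=cv2.cvtColor(b,cv2.COLOR_BGR2LAB)[...,1]
    th,m=cv2.threshold(lab,0,1,cv2.THRESH_BINARY+cv2.THRESH_OTSU)
    m=cv2.morphologyEx(m,cv2.MORPH_OPEN,np.ones((3,3),'u1'))
    k=max(cv2.findContours(m,0,1)[0],key=cv2.contourArea);e=cv2.fitEllipse(cv2.convexHull(k))
    c=np.array(e[0])+[x0,y0];print(n,th,c,e[1:],plane(n,c,.008))
E
```

```text
time_s: 3.1
ee_pos: [0.5044, -0.1949, 0.4004]
tool_rot: [0.153, 0.618, 0.749, 0.185]
contact_force: [-0.3, -0.2, -0.3]
gripper_width: 0.0851
grasp_force: 0.0
dpos tool [-0.079  -0.0367  0.0812] dpos after turn [-0.0789 -0.041   0.0793] rotvec [-0.0731 -0.0114  0.0207]
pos [ 0.5044 -0.1949  0.4004] j [-0.526  -0.1393  0.8964  1.9328 -0.1918  0.8926  0.6687] F [-0.2677 -0.1672 -0.3257] Fax -0.12163443783882258
top 140.0 [193.04115677 220.30887222] ((49.813106536865234, 50.637657165527344), 66.49063110351562) [0.54283143 0.27829425 0.008     ]
side 135.0 [280.35214615 338.67977524] ((61.92414474487305, 78.50859832763672), 91.9732437133789) [0.54319097 0.28650421 0.008     ]
```

In the tool's units: -0.0263 m / 0.8 = -0.0329, 0.02 m / 0.8 = 0.025, -0.0731 rad / 6.2832 = -0.0116.

```bash
echo '[{"finger_gap": 0.085,"rx": -0.0116,"ry": -0.0018,"rz": 0.0033},{"finger_gap": 0.085,"x": -0.0329,"y": -0.0171,"z": 0.025},{"finger_gap": 0.085,"x": -0.0329,"y": -0.0171,"z": 0.025},{"finger_gap": 0.085,"x": -0.0329,"y": -0.017,"z": 0.025},{"finger_gap": 0.085},{"finger_gap": 0.085}]' | python3 shift.py
python3 d.py 0
python3 - <<'E'
import cv2,numpy as np
from workcell import manip, optics, telemetry, ticket
s=optics.get_image("side");t=optics.get_image("top")
cv2.imwrite("pics/s1.png",s);cv2.imwrite("pics/t1.png",t)
a=cv2.resize(s[60:220,225:345],(375,500),interpolation=2);b=cv2.resize(t[140:240,330:410],(400,500),interpolation=2)
cv2.imwrite("pics/z2.png",np.hstack([a,b]))
E
```

```text
time_s: 3.6
ee_pos: [0.5089, -0.2501, 0.3394]
tool_rot: [0.164, 0.624, 0.736, 0.205]
contact_force: [-0.6, -0.2, -0.1]
gripper_width: 0.0851
grasp_force: 0.0
dpos tool [-0.0255 -0.001   0.1298] dpos after turn [-0.0238 -0.0046  0.1301] rotvec [-0.0266 -0.0128 -0.007 ]
pos [ 0.5089 -0.2501  0.3394] j [-0.5804  0.0723  1.2515  2.0008 -0.6326  0.8482  1.1836] F [-0.5786 -0.2352 -0.1038] Fax 0.23499708802180236
```

View pics/z2.png

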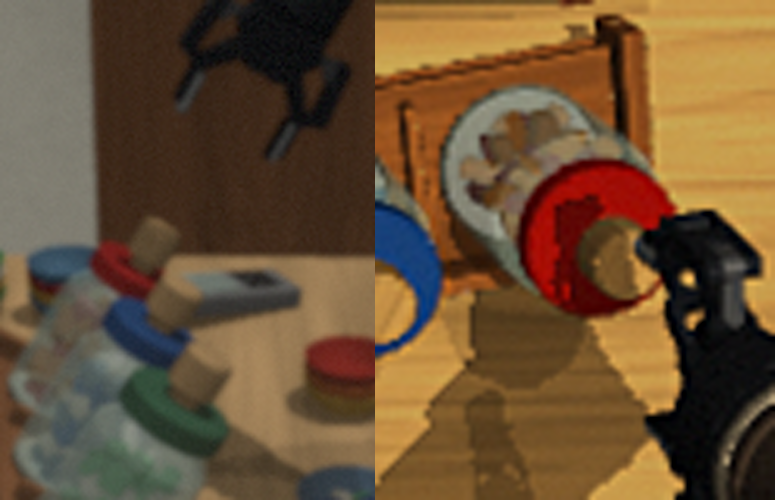

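The fingers are over the knob, at about (240,90) in the side half of the crop, with nothing touching. However, joint 3 has drifted to 1.25 of its 1.44 range. I'll swing back, reach out and swing in again at a larger radius to unwind it.

In the tool's units: 0.026 m / 0.8 = 0.0325, -0.02 m / 0.8 = -0.025, 0.12 rad / 6.2832 = 0.0191.

```bash
echo '[{"finger_gap": 0.085,"x": 0.0325,"y": 0.0171,"z": -0.025},{"finger_gap": 0.085,"x": 0.0325,"y": 0.0171,"z": -0.025},{"finger_gap": 0.085,"y": 0.0188,"z": -0.025},{"finger_gap": 0.085,"rx": 0.0191},{"finger_gap": 0.085,"rx": 0.0191},{"finger_gap": 0.085,"rx": 0.0191},{"finger_gap": 0.085,"rx": 0.0191},{"finger_gap": 0.085,"rx": 0.0095}]' | python3 shift.py; python3 d.py .1|tail -1
echo '[{"finger_gap": 0.085,"x": 0.0438,"y": 0.0263,"rz": -0.0121},{"finger_gap": 0.085,"x": 0.0438,"y": 0.0263,"rz": -0.0121},{"finger_gap": 0.085,"x": 0.0438,"y": 0.0263,"rz": -0.0121},{"finger_gap": 0.085,"x": 0.0438,"y": 0.0263,"rz": -0.0121},{"finger_gap": 0.085,"x": 0.0438,"y": 0.0263,"rz": -0.0121},{"finger_gap": 0.085,"x": 0.0438,"y": 0.0263,"rz": -0.0121},{"finger_gap": 0.085,"x": 0.0438,"y": 0.0263,"rz": -0.0121},{"finger_gap": 0.085,"x": 0.0438,"y": 0.0263,"rz": -0.0121},{"finger_gap": 0.085,"x": 0.0438,"y": 0.0263,"rz": -0.0121},{"finger_gap": 0.085,"x": 0.0438,"y": 0.0263,"rz": -0.0121},{"finger_gap": 0.085,"x": 0.0438,"y": 0.0263,"rz": -0.0121},{"finger_gap": 0.085,"x": 0.0438,"y": 0.0263,"rz": -0.0121}]' | python3 shift.py; python3 d.py .1
```

```text
time_s: 4.37
ee_pos: [0.5087, -0.2155, 0.3927]
tool_rot: [-0.016, 0.641, 0.767, -0.0]
contact_force: [1.0, 1.4, -0.3]
gripper_width: 0.0853
grasp_force: 0.0
pos [ 0.5087 -0.2155  0.3927] j [-0.5212  0.3512  1.1493  1.5925 -0.3246  1.4408  0.8361] F [ 1.0192  1.4246 -0.3047] Fax -0.9162380796592078
time_s: 5.37
ee_pos: [0.4814, 0.2566, 0.4051]
tool_rot: [-0.011, 0.238, 0.971, 0.01]
contact_force: [1.0, -0.8, -0.7]
gripper_width: 0.0852
grasp_force: 0.0
dpos tool [-0.285  -0.4495  0.0796] dpos after turn [-0.528  -0.0877  0.0556] rotvec [-0.5159 -0.2874  0.8895]
pos [0.4814 0.2566 0.4051] j [-1.2514  0.2212  0.8581  1.599  -0.1988  1.4047  0.7184] F [ 0.9693 -0.8294 -0.7068] Fax -1.0330223305729216
```

In the tool's units: -0.029 m / 0.8 = -0.0363, 0.02 m / 0.8 = 0.025.

```bash
echo '[{"finger_gap": 0.085,"x": 0.025,"y": -0.0363,"z": -0.015},{"finger_gap": 0.085,"x": 0.025,"y": -0.0363,"z": -0.015},{"finger_gap": 0.085,"x": 0.025,"y": -0.0363,"z": -0.015},{"finger_gap": 0.085,"x": 0.025,"y": -0.0363,"z": -0.015},{"finger_gap": 0.085,"x": 0.0125,"y": -0.015,"z": -0.015}]' | python3 shift.py >/dev/null; python3 d.py .1|tail -1
echo '[{"finger_gap": 0.085,"x": 0.0371,"y": 0.0255,"rz": -0.0143},{"finger_gap": 0.085,"x": 0.0371,"y": 0.0255,"rz": -0.0143},{"finger_gap": 0.085,"x": 0.0371,"y": 0.0255,"rz": -0.0143},{"finger_gap": 0.085,"x": 0.0371,"y": 0.0255,"rz": -0.0143},{"finger_gap": 0.085,"x": 0.0371,"y": 0.0255,"rz": -0.0143},{"finger_gap": 0.085,"x": 0.0371,"y": 0.0255,"rz": -0.0143},{"finger_gap": 0.085,"x": 0.0371,"y": 0.0255,"rz": -0.0143},{"finger_gap": 0.085,"x": 0.0371,"y": 0.0255,"rz": -0.0143}]' | python3 shift.py; python3 d.py .1
```

```text
pos [0.3426 0.1789 0.4664] j [-1.4412 -0.2491  0.6812  1.7805  0.1248  1.5475  0.3079] F [0.6889 0.9338 0.7434] Fax 0.18824037234779978
time_s: 6.45
ee_pos: [0.141, 0.3791, 0.4747]
tool_rot: [-0.007, -0.119, 0.993, 0.015]
contact_force: [1.1, 0.7, -0.2]
gripper_width: 0.0851
grasp_force: 0.0
dpos tool [-0.2206 -0.7277  0.1378] dpos after turn [-0.7052  0.1428  0.2818] rotvec [-0.4088 -0.4897  1.5846]
pos [0.141  0.3791 0.4747] j [-1.7479 -0.1457  0.3715  1.7309  0.0309  1.5211  0.4288] F [ 1.0502  0.6951 -0.1574] Fax -0.7433746252123972
```

In the tool's units: 0.0332 m / 0.8 = 0.0415, -0.0224 m / 0.8 = -0.028.

```bash
echo '[{"finger_gap": 0.085,"x": -0.028,"y": 0.0415,"z": 0.01},{"finger_gap": 0.085,"x": -0.028,"y": 0.0415,"z": 0.01},{"finger_gap": 0.085,"x": -0.028,"y": 0.0415,"z": 0.01},{"finger_gap": 0.085,"x": -0.028,"y": 0.0415,"z": 0.01},{"finger_gap": 0.085,"x": -0.028,"y": 0.0415,"z": 0.01},{"finger_gap": 0.085,"x": -0.028,"y": 0.0415,"z": 0.01},{"finger_gap": 0.085,"x": -0.028,"y": 0.0415,"z": 0.01}]' | python3 shift.py >/dev/null; python3 d.py .1|tail -1
echo '[{"finger_gap": 0.085,"x": -0.043,"y": -0.029,"rz": 0.0094},{"finger_gap": 0.085,"x": -0.043,"y": -0.029,"rz": 0.0094},{"finger_gap": 0.085,"x": -0.043,"y": -0.029,"rz": 0.0094},{"finger_gap": 0.085,"x": -0.043,"y": -0.029,"rz": 0.0094},{"finger_gap": 0.085,"x": -0.043,"y": -0.029,"rz": 0.0094},{"finger_gap": 0.085,"x": -0.043,"y": -0.029,"rz": 0.0094},{"finger_gap": 0.085,"x": -0.043,"y": -0.029,"rz": 0.0094},{"finger_gap": 0.085,"x": -0.043,"y": -0.029,"rz": 0.0094},{"finger_gap": 0.085,"x": -0.043,"y": -0.029,"rz": 0.0094},{"finger_gap": 0.085,"x": -0.043,"y": -0.029,"rz": 0.0094},{"finger_gap": 0.085,"x": -0.043,"y": -0.029,"rz": 0.0094},{"finger_gap": 0.085,"x": -0.043,"y": -0.029,"rz": 0.0094}]' | python3 shift.py; python3 d.py .1
```

```text
pos [0.2393 0.6441 0.4231] j [-1.5733  0.461   0.4957  1.1983 -0.2412  1.5153  0.6934] F [-0.0561  0.5399  0.9966] Fax 0.8269585767150582
time_s: 8.03
ee_pos: [0.6176, 0.3331, 0.4089]
tool_rot: [-0.01, 0.238, 0.971, 0.01]
contact_force: [2.0, 0.0, 0.6]
gripper_width: 0.0846
grasp_force: 0.0
dpos tool [-0.1991 -0.5806  0.084 ] dpos after turn [-0.5809 -0.2144 -0.0191] rotvec [-0.516  -0.287   0.8908]
pos [0.6176 0.3331 0.4089] j [-0.9477  0.5455  0.7122  1.1691 -0.374   1.5512  0.7894] F [2.0469 0.0342 0.5644] Fax -0.594114680010005
```

In the tool's units: -0.0344 m / 0.8 = -0.043, 0.0275 m / 0.8 = 0.0344, 0.052 rad / 6.2832 = 0.0083.

```bash
echo '[{"finger_gap": 0.085,"x": -0.0238,"y": 0.0344,"z": 0.03},{"finger_gap": 0.085,"x": -0.0238,"y": 0.0344,"z": 0.03},{"finger_gap": 0.085,"x": -0.0238,"y": 0.0344,"z": 0.03},{"finger_gap": 0.085,"x": -0.043,"y": -0.029,"rz": 0.0083},{"finger_gap": 0.085,"x": -0.043,"y": -0.029,"rz": 0.0083},{"finger_gap": 0.085,"x": -0.043,"y": -0.029,"rz": 0.0083},{"finger_gap": 0.085,"x": -0.043,"y": -0.029,"rz": 0.0083},{"finger_gap": 0.085,"x": -0.043,"y": -0.029,"rz": 0.0083},{"finger_gap": 0.085,"x": -0.043,"y": -0.029,"rz": 0.0083},{"finger_gap": 0.085,"x": -0.043,"y": -0.029,"rz": 0.0083},{"finger_gap": 0.085,"x": -0.043,"y": -0.029,"rz": 0.0083},{"finger_gap": 0.085,"x": -0.043,"y": -0.029,"rz": 0.0083}]' | python3 shift.py >/dev/null; python3 d.py .1|tail -1
echo '[{"finger_gap": 0.085,"x": -0.043,"y": -0.029,"rz": 0.0083},{"finger_gap": 0.085,"x": -0.043,"y": -0.029,"rz": 0.0083},{"finger_gap": 0.085,"x": -0.043,"y": -0.029,"rz": 0.0083},{"finger_gap": 0.085,"x": -0.043,"y": -0.029,"rz": 0.0083},{"finger_gap": 0.085,"x": -0.043,"y": -0.029,"rz": 0.0083},{"finger_gap": 0.085,"x": -0.043,"y": -0.029,"rz": 0.0083},{"finger_gap": 0.085,"x": -0.043,"y": -0.029,"rz": 0.0083},{"finger_gap": 0.085,"x": -0.043,"y": -0.029,"rz": 0.0083},{"finger_gap": 0.085,"x": -0.043,"y": -0.029,"rz": 0.0083}]' | python3 shift.py; python3 d.py .1
```

```text
pos [0.8111 0.0279 0.3265] j [-0.3851  0.8251  0.7518  0.9109 -0.5447  1.582   0.8075] F [0.2763 0.0488 0.2938] Fax 0.10041434852219927
time_s: 9.78
ee_pos: [0.7461, -0.3364, 0.3196]
tool_rot: [-0.013, 0.65, 0.76, 0.003]
contact_force: [1.0, 0.1, 0.1]
gripper_width: 0.0851
grasp_force: 0.0
dpos tool [ 0.0979 -0.2086  0.013 ] dpos after turn [ 0.1007 -0.1803 -0.1031] rotvec [-0.5711 -0.0187 -0.0182]
pos [ 0.7461 -0.3364  0.3196] j [ 0.056   0.8672  0.8295  0.8848 -0.6036  1.6074  0.8178] F [0.9532 0.0634 0.1402] Fax -0.38479671084223754
```

In the tool's units: -0.035 m / 0.8 = -0.0438, 0.0163 m / 0.8 = 0.0204, -0.115 rad / 6.2832 = -0.0183.

```bash
echo '[{"finger_gap": 0.085,"x": 0.0204,"y": -0.0438,"z": -0.0075},{"finger_gap": 0.085,"x": 0.0204,"y": -0.0438,"z": -0.0075},{"finger_gap": 0.085,"x": 0.0204,"y": -0.0438,"z": -0.0075},{"finger_gap": 0.085,"x": 0.0204,"y": -0.0438,"z": -0.0075},{"finger_gap": 0.085,"x": 0.0204,"y": -0.0438,"z": -0.0075},{"finger_gap": 0.085,"x": 0.0204,"y": -0.0438,"z": -0.0075},{"finger_gap": 0.085,"rx": -0.0183},{"finger_gap": 0.085,"rx": -0.0183},{"finger_gap": 0.085,"rx": -0.0183},{"finger_gap": 0.085,"rx": -0.0183},{"finger_gap": 0.085,"rx": -0.0183},{"finger_gap": 0.085}]' | python3 shift.py; python3 d.py .1
```

```text
time_s: 10.78
ee_pos: [0.5205, -0.2732, 0.3593]
tool_rot: [0.172, 0.628, 0.726, 0.222]
contact_force: [-0.8, -0.7, -0.1]
gripper_width: 0.0849
grasp_force: 0.0
dpos tool [-0.0004 -0.022   0.0427] dpos after turn [ 0.0009 -0.0216  0.0429] rotvec [ 0.0092 -0.0177 -0.0261]
pos [ 0.5205 -0.2732  0.3593] j [-0.249   0.0897  0.9514  1.9363 -0.6729  0.8836  1.199 ] F [-0.7756 -0.6981 -0.105 ] Fax 0.37765778721501175
```

In the tool's units: 0.03 m / 0.8 = 0.0375, -0.022 m / 0.8 = -0.0275, -0.0261 rad / 6.2832 = -0.0042.

```bash
echo '[{"finger_gap": 0.085,"y": -0.0275,"rx": 0.0015,"ry": -0.0028,"rz": -0.0042},{"finger_gap": 0.085,"z": 0.0375},{"finger_gap": 0.085,"z": 0.0375},{"finger_gap": 0.085}]' | python3 shift.py; python3 d.py 0;python3 - <<'E'
import cv2,numpy as np
from workcell import manip, optics, telemetry, ticket
s=optics.get_image("side");t=optics.get_image("top")
cv2.imwrite("pics/s2.png",s);cv2.imwrite("pics/t2.png",t)
a=cv2.resize(s[80:200,225:315],(375,500),interpolation=2);b=cv2.resize(t[150:230,340:404],(400,500),interpolation=2)
cv2.imwrite("pics/z3.png",np.hstack([a,b]))
E
```

```text
time_s: 11.12
ee_pos: [0.5389, -0.2655, 0.2924]
tool_rot: [0.173, 0.618, 0.739, 0.206]
contact_force: [-0.6, 1.2, -1.1]
gripper_width: 0.0851
grasp_force: 0.0
dpos tool [-0.004  -0.0016  0.0759] dpos after turn [-0.0036 -0.0026  0.0758] rotvec [-0.0139 -0.0059  0.0099]
pos [ 0.5389 -0.2655  0.2924] j [-0.2067  0.2124  0.9107  2.0015 -0.8381  0.7999  1.3807] F [-0.6157  1.1983 -1.1372] Fax -0.7479527487569178
```

View pics/z3.png

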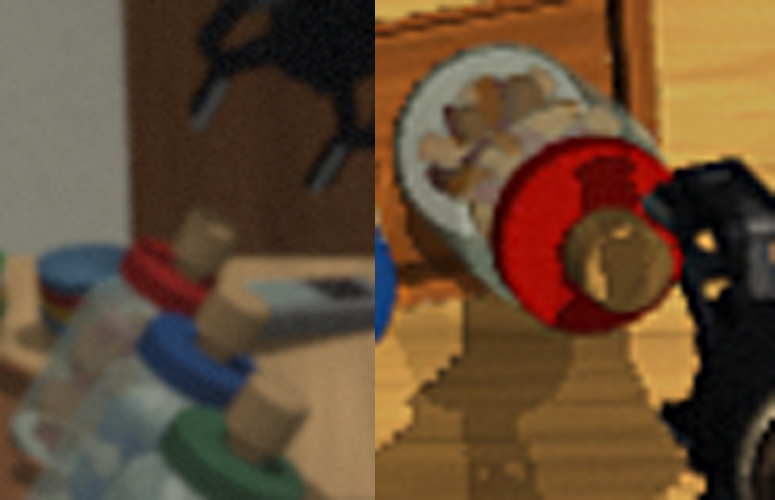

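The fingers straddle the knob axis in both halves: finger tips at about (205,115) and (320,180), knob at (205,240) in the side crop. I'll advance.

In the tool's units: 0.025 m / 0.8 = 0.0313, 0.02 m / 0.8 = 0.025, -0.0139 rad / 6.2832 = -0.0022.

```bash
echo '[{"finger_gap": 0.085,"x": -0.005,"y": -0.0025,"rx": -0.0022,"ry": -0.0009,"rz": 0.0016},{"finger_gap": 0.085,"z": 0.0313},{"finger_gap": 0.085,"z": 0.025},{"finger_gap": 0.085},{"finger_gap": 0.085}]' | python3 shift.py; python3 d.py 0
```

```text
time_s: 11.63
ee_pos: [0.5595, -0.2709, 0.2569]
tool_rot: [0.182, 0.623, 0.732, 0.211]
contact_force: [0.1, -0.3, 0.3]
gripper_width: 0.0845
grasp_force: 0.0
dpos tool [ 0.0053 -0.0004  0.0354] dpos after turn [ 0.0051 -0.0003  0.0355] rotvec [ 0.0049  0.0066 -0.0042]
pos [ 0.5595 -0.2709  0.2569] j [-0.1298  0.2953  0.8383  2.0173 -0.99    0.7526  1.499 ] F [ 0.1452 -0.3367  0.2707] Fax 0.18326763248146336
```

In the tool's units: 0.01 m / 0.8 = 0.0125, 0.005 m / 0.8 = 0.0063, 0.0066 rad / 6.2832 = 0.0011.

```bash
echo '[{"finger_gap": 0.085,"x": 0.0063,"z": 0.0125,"rx": 0.0008,"ry": 0.0011,"rz": -0.0007},{"finger_gap": 0.085,"z": 0.0125},{"finger_gap": 0.085},{"finger_gap": 0.085}]' | python3 shift.py; python3 d.py 0
```

```text
time_s: 11.97
ee_pos: [0.5692, -0.2646, 0.2408]
tool_rot: [0.179, 0.621, 0.734, 0.211]
contact_force: [-0.1, -0.2, 0.5]
gripper_width: 0.0849
grasp_force: 0.0
dpos tool [ 0.0006 -0.0008  0.0162] dpos after turn [ 0.0006 -0.0007  0.0162] rotvec [0.0016 0.0007 0.    ]
pos [ 0.5692 -0.2646  0.2408] j [-0.0702  0.3149  0.7469  2.0175 -1.0085  0.7186  1.509 ] F [-0.0817 -0.2047  0.5374] Fax 0.5164377195209969
```

In the tool's units: 0.008 m / 0.8 = 0.01, -0.0008 m / 0.8 = -0.001.

```bash
echo '[{"finger_gap": 0.085,"x": 0.0008,"y": -0.001,"z": 0.01},{"finger_gap": 0.085,"z": 0.01},{"finger_gap": 0.085},{"finger_gap": 0.085}]' | python3 shift.py 30; python3 d.py 0; echo '[{"finger_gap": 0.04},{"finger_gap": 0.03},{"finger_gap": 0.03},{"finger_gap": 0.03},{"finger_gap": 0.03},{"finger_gap": 0.03},{"finger_gap": 0.03},{"finger_gap": 0.03}]' | python3 shift.py 30; python3 d.py 0
```

```text
time_s: 12.3
ee_pos: [0.5768, -0.2626, 0.2263]
tool_rot: [0.178, 0.621, 0.734, 0.211]
contact_force: [-0.3, 0.6, 0.7]
gripper_width: 0.0852
grasp_force: 0.0
dpos tool [-0.0002  0.0003 -0.0002] dpos after turn [-0.0002  0.0003 -0.0002] rotvec [ 0.001   0.0004 -0.    ]
pos [ 0.5768 -0.2626  0.2263] j [ 0.0073  0.3288  0.6397  2.0164 -1.0167  0.6761  1.513 ] F [-0.278   0.5782  0.7433] Fax 0.724762969957649
time_s: 12.97
ee_pos: [0.5769, -0.2619, 0.2255]
tool_rot: [0.178, 0.621, 0.734, 0.211]
contact_force: [-4.9, 0.6, 6.1]
gripper_width: 0.039
grasp_force: 29.7
dpos tool [-0.0008  0.0005 -0.001 ] dpos after turn [-0.0008  0.0005 -0.001 ] rotvec [ 0.0005 -0.0005  0.0004]
pos [ 0.5769 -0.2619  0.2255] j [ 0.008   0.3296  0.6378  2.0168 -1.0176  0.6755  1.5138] F [-4.903   0.6327  6.0944] Fax 7.674782716407665
```

In the tool's units: -0.001 m / 0.8 = -0.0013.

```bash
echo '[{"finger_gap": 0.03},{"finger_gap": 0.03,"z": -0.0013},{"finger_gap": 0.03},{"finger_gap": 0.03}]' | python3 shift.py 50; python3 d.py 0; echo '[{"finger_gap": 0.03,"z": -0.0013},{"finger_gap": 0.03,"z": -0.0013},{"finger_gap": 0.03},{"finger_gap": 0.03}]' | python3 shift.py; python3 d.py 0
```

```text
time_s: 13.3
ee_pos: [0.5764, -0.2616, 0.2254]
tool_rot: [0.177, 0.621, 0.734, 0.21]
contact_force: [0.1, -0.3, -2.6]
gripper_width: 0.0389
grasp_force: 50.4
dpos tool [-0.0013  0.001  -0.0009] dpos after turn [-0.0013  0.001  -0.0009] rotvec [-0.0009 -0.0008  0.0006]
pos [ 0.5764 -0.2616  0.2254] j [ 0.007   0.329   0.6383  2.0174 -1.015   0.6756  1.5117] F [ 0.1482 -0.3032 -2.6351] Fax -2.285415997362948
time_s: 13.63
ee_pos: [0.5755, -0.262, 0.2276]
tool_rot: [0.178, 0.621, 0.734, 0.211]
contact_force: [-1.0, 0.9, -2.9]
gripper_width: 0.0395
grasp_force: 50.4
dpos tool [-0.001   0.0006  0.0015] dpos after turn [-0.001   0.0006  0.0015] rotvec [-0.0001 -0.0005  0.0006]
pos [ 0.5755 -0.262   0.2276] j [ 0.0055  0.3248  0.6411  2.0171 -1.0098  0.6777  1.5076] F [-0.9605  0.8713 -2.9276] Fax -2.0572526468464543
```

```bash
echo '[{"finger_gap": 0.03,"z": -0.0013},{"finger_gap": 0.03},{"finger_gap": 0.03}]' | python3 shift.py; python3 d.py 0|tail -1;  echo '[{"finger_gap": 0.03,"z": -0.0013},{"finger_gap": 0.03},{"finger_gap": 0.03}]' | python3 shift.py; python3 d.py 0
```

```text
time_s: 13.88
ee_pos: [0.5754, -0.2619, 0.2278]
tool_rot: [0.178, 0.621, 0.734, 0.21]
contact_force: [7.2, -1.9, -10.5]
gripper_width: 0.0387
grasp_force: 53.5
pos [ 0.5754 -0.2619  0.2278] j [ 0.0045  0.3241  0.6417  2.017  -1.0075  0.6774  1.5055] F [  7.2433  -1.9404 -10.5152] Fax -12.531692919111352
time_s: 14.13
ee_pos: [0.5753, -0.2618, 0.2279]
tool_rot: [0.178, 0.621, 0.734, 0.21]
contact_force: [14.2, -3.6, -19.3]
gripper_width: 0.0387
grasp_force: 54.7
dpos tool [-0.0012  0.0006  0.0019] dpos after turn [-0.0012  0.0006  0.0019] rotvec [-0.0017  0.0003  0.0013]
pos [ 0.5753 -0.2618  0.2279] j [ 0.0034  0.3237  0.6422  2.0169 -1.0052  0.677   1.5034] F [ 14.2125  -3.6066 -19.3136] Fax -23.48835760816608
```

In the tool's units: 0.0013 m / 0.8 = 0.0016, -0.08 rad / 6.2832 = -0.0127.

```bash
echo '[{"finger_gap": 0.03,"z": 0.0016},{"finger_gap": 0.03,"rz": -0.0127},{"finger_gap": 0.03,"rz": -0.0127},{"finger_gap": 0.03},{"finger_gap": 0.03}]' | python3 shift.py; python3 d.py 0;  echo '[{"finger_gap": 0.03,"rz": -0.0127},{"finger_gap": 0.03},{"finger_gap": 0.03}]' | python3 shift.py; python3 d.py 0
```

```text
time_s: 14.55
ee_pos: [0.5752, -0.2616, 0.2278]
tool_rot: [0.194, 0.561, 0.781, 0.196]
contact_force: [4.9, -0.2, -9.5]
gripper_width: 0.0386
grasp_force: 56.3
dpos tool [-0.0015  0.0005  0.0017] dpos after turn [-0.0015  0.0007  0.0017] rotvec [-0.0005 -0.0012  0.1588]
pos [ 0.5752 -0.2616  0.2278] j [ 0.0316  0.3185  0.6067  2.0158 -0.9933  0.6681  1.6516] F [ 4.9207 -0.1555 -9.456 ] Fax -10.576552898744538
time_s: 14.8
ee_pos: [0.5753, -0.2615, 0.2278]
tool_rot: [0.201, 0.529, 0.803, 0.188]
contact_force: [5.2, 0.5, -9.4]
gripper_width: 0.0392
grasp_force: 56.2
dpos tool [-0.0016  0.0002  0.0017] dpos after turn [-0.0015  0.0006  0.0017] rotvec [-0.0003 -0.0013  0.2389]
pos [ 0.5753 -0.2615  0.2278] j [ 0.0425  0.3163  0.5924  2.0152 -0.9872  0.664   1.7264] F [ 5.2395  0.5394 -9.4404] Fax -10.79100322673964
```

In the tool's units: -0.08 rad / 6.2832 = -0.0127.

```bash
cat > f.py <<'E'
from d import *
s=telemetry.read_state();print("Fax %.1f Tax %.2f j7 %.3f turned %.1f deg  out %.2f mm"%(s["contact_force"]@ax,s["wrist_torque"]@ax,s["joint_pos"][6],np.degrees((R.from_matrix(Rg).inv()*q(s["tool_rot"])).as_rotvec()[2]),(s["ee_pos"]-K-.006*ax)@ax*1e3))
E
echo '[{"finger_gap": 0.03,"rz": -0.0127},{"finger_gap": 0.03}]' | python3 shift.py>/dev/null; python3 f.py;echo '[{"finger_gap": 0.03,"rz": -0.0127},{"finger_gap": 0.03}]' | python3 shift.py>/dev/null; python3 f.py;echo '[{"finger_gap": 0.03,"rz": -0.0127},{"finger_gap": 0.03}]' | python3 shift.py>/dev/null; python3 f.py;echo '[{"finger_gap": 0.03,"rz": -0.0127},{"finger_gap": 0.03}]' | python3 shift.py>/dev/null; python3 f.py
```

```text
Fax -11.3 Tax 0.15 j7 1.805 turned -18.5 deg  out 1.74 mm
Fax -11.3 Tax 0.23 j7 1.879 turned -23.0 deg  out 1.75 mm
Fax -13.6 Tax 0.22 j7 1.954 turned -27.6 deg  out 1.74 mm
Fax -12.6 Tax 0.24 j7 2.029 turned -32.2 deg  out 1.75 mm
```

In the tool's units: 0.0004 m / 0.8 = 0.0005, -0.08 rad / 6.2832 = -0.0127.

```bash
echo '[{"finger_gap": 0.03,"z": 0.0005,"rz": -0.0127},{"finger_gap": 0.03}]' | python3 shift.py>/dev/null; python3 f.py;echo '[{"finger_gap": 0.03,"rz": -0.0127},{"finger_gap": 0.03}]' | python3 shift.py>/dev/null; python3 f.py;echo '[{"finger_gap": 0.03,"rz": -0.0127},{"finger_gap": 0.03}]' | python3 shift.py>/dev/null; python3 f.py;echo '[{"finger_gap": 0.03,"rz": -0.0127},{"finger_gap": 0.03}]' | python3 shift.py>/dev/null; python3 f.py
```

```text
Fax -8.6 Tax 0.12 j7 2.104 turned -36.8 deg  out 1.72 mm
Fax -7.9 Tax 0.18 j7 2.178 turned -41.3 deg  out 1.76 mm
Fax -8.2 Tax 0.14 j7 2.252 turned -45.8 deg  out 1.81 mm
Fax -2.8 Tax 0.03 j7 2.326 turned -50.4 deg  out 2.12 mm
```

In the tool's units: -0.0015 m / 0.8 = -0.0019, -0.07 rad / 6.2832 = -0.0111.

```bash
echo '[{"finger_gap": 0.03,"rz": -0.0111},{"finger_gap": 0.03},{"finger_gap": 0.03,"z": -0.0019},{"finger_gap": 0.03},{"finger_gap": 0.03}]' | python3 shift.py>/dev/null; python3 f.py;echo '[{"finger_gap": 0.03,"z": -0.0019},{"finger_gap": 0.03,"z": -0.0019},{"finger_gap": 0.03},{"finger_gap": 0.03}]' | python3 shift.py>/dev/null; python3 f.py;
```

```text
Fax -1.6 Tax 0.01 j7 2.387 turned -54.3 deg  out 3.66 mm
Fax -1.0 Tax 0.02 j7 2.384 turned -54.4 deg  out 6.51 mm
```

The lid came away at about -50°. Now I'll draw it straight out.

The manual's scale: shifts go in shares of 0.8 m and turns go in shares of 2 pi rad. Converting my numbers, -0.006 m / 0.8 = -0.0075.

```bash
echo '[{"finger_gap": 0.03,"z": -0.0075},{"finger_gap": 0.03,"z": -0.0075},{"finger_gap": 0.03}]' | python3 shift.py>/dev/null; python3 f.py;echo '[{"finger_gap": 0.03,"z": -0.01},{"finger_gap": 0.03,"z": -0.015},{"finger_gap": 0.03,"z": -0.025},{"finger_gap": 0.03,"z": -0.0313},{"finger_gap": 0.03,"z": -0.0313},{"finger_gap": 0.03,"z": -0.0313},{"finger_gap": 0.03}]' | python3 shift.py; python3 f.py; python3 d.py .1
```

```text
Fax -2.2 Tax -0.04 j7 2.360 turned -54.4 deg  out 19.51 mm
time_s: 17.72
ee_pos: [0.505, -0.2766, 0.3441]
tool_rot: [0.258, 0.217, 0.936, 0.105]
contact_force: [-0.0, -0.5, -2.2]
gripper_width: 0.0388
grasp_force: 57.1
Fax -1.8 Tax 0.01 j7 2.140 turned -54.4 deg  out 138.40 mm
dpos tool [0.0013 0.0014 0.0384] dpos after turn [ 0.0017 -0.0001  0.0384] rotvec [0.0025 0.0065 0.9487]
pos [ 0.505  -0.2766  0.3441] j [ 0.0929  0.0608  0.5754  1.9726 -0.6195  0.8097  2.1402] F [-0.0442 -0.5424 -2.1598] Fax -1.7607583572137628
```

```bash
cat > g.py <<'E'
from d import *
# rotvec (tool frame) that points the tool straight down; deltas to mat centre in tool axes after it
s=telemetry.read_state();C=q(s["tool_rot"]);zt=C.apply([0,0,1])
v=np.cross(zt,[0,0,-1]);n=np.linalg.norm(v);rv=v/n*np.arctan2(n,-zt[2])
D=R.from_rotvec(rv)*C
for h in(.41,.15,.05,.0):
    t=np.array([.543,.279,.008+.017+.031+.006+h]);print(h,"after turn",D.inv().apply(t-s["ee_pos"]))
print("turn",C.inv().apply(rv),"pos",s["ee_pos"],"j",s["joint_pos"],"F",s["contact_force"])
E
python3 g.py
```

```text
0.41 after turn [ 0.2109  0.5154 -0.1279]
0.15 after turn [0.2109 0.5154 0.1321]
0.05 after turn [0.2109 0.5154 0.2321]
0.0 after turn [0.2109 0.5154 0.2821]
turn [ 0.3252  0.4603 -0.    ] pos [ 0.505  -0.2766  0.3441] j [ 0.0929  0.0608  0.5754  1.9726 -0.6195  0.8097  2.1402] F [-0.0442 -0.5424 -2.1598]
```

In the tool's units: -0.01 m / 0.8 = -0.0125, 0.092 rad / 6.2832 = 0.0146.

```bash
echo '[{"finger_gap": 0.03,"z": -0.0125,"rx": 0.0103,"ry": 0.0146},{"finger_gap": 0.03,"z": -0.0125,"rx": 0.0103,"ry": 0.0146},{"finger_gap": 0.03,"z": -0.0125,"rx": 0.0103,"ry": 0.0146},{"finger_gap": 0.03,"z": -0.0125,"rx": 0.0103,"ry": 0.0146},{"finger_gap": 0.03,"z": -0.0125,"rx": 0.0103,"ry": 0.0146},{"finger_gap": 0.03}]' | python3 shift.py>/dev/null;python3 g.py|tail -1; echo '[{"finger_gap": 0.03,"x": 0.0189,"y": 0.046},{"finger_gap": 0.03,"x": 0.0189,"y": 0.046},{"finger_gap": 0.03,"x": 0.0189,"y": 0.046},{"finger_gap": 0.03,"x": 0.0189,"y": 0.046},{"finger_gap": 0.03,"x": 0.0189,"y": 0.046},{"finger_gap": 0.03,"x": 0.0189,"y": 0.046},{"finger_gap": 0.03,"x": 0.0189,"y": 0.046},{"finger_gap": 0.03,"x": 0.0189,"y": 0.046},{"finger_gap": 0.03,"x": 0.0189,"y": 0.046},{"finger_gap": 0.03,"x": 0.0189,"y": 0.046},{"finger_gap": 0.03,"x": 0.0189,"y": 0.046},{"finger_gap": 0.03,"x": 0.0189,"y": 0.046}]' | python3 shift.py; python3 g.py
```

```text
turn [-0.0032 -0.0097 -0.    ] pos [ 0.4943 -0.2738  0.3859] j [-0.0345  0.2455  0.5746  1.5719 -0.131   1.3737  1.6777] F [ 1.268   2.133  -3.2052]
time_s: 19.22
ee_pos: [0.5203, 0.2015, 0.386]
tool_rot: [-0.003, 0.225, 0.974, 0.002]
contact_force: [0.6, -0.2, -2.7]
gripper_width: 0.0391
grasp_force: 57.0
0.41 after turn [ 0.0135  0.0797 -0.086 ]
0.15 after turn [0.0135 0.0797 0.174 ]
0.05 after turn [0.0135 0.0797 0.274 ]
0.0 after turn [0.0135 0.0797 0.324 ]
turn [ 0.0028 -0.0064 -0.    ] pos [0.5203 0.2015 0.386 ] j [-0.6537  0.2114  0.2478  1.578  -0.0595  1.3608  0.719 ] F [ 0.5976 -0.2226 -2.6997]
```

In the tool's units: 0.04 m / 0.8 = 0.05, 0.0398 m / 0.8 = 0.0498, -0.0064 rad / 6.2832 = -0.001.

```bash
echo '[{"finger_gap": 0.03,"x": 0.0085,"y": 0.0498,"rx": 0.0004,"ry": -0.001},{"finger_gap": 0.03,"x": 0.0084,"y": 0.0498},{"finger_gap": 0.03,"z": 0.05},{"finger_gap": 0.03,"z": 0.05},{"finger_gap": 0.03,"z": 0.05},{"finger_gap": 0.03,"z": 0.05},{"finger_gap": 0.03,"z": 0.05},{"finger_gap": 0.03,"z": 0.05},{"finger_gap": 0.03,"z": 0.0425},{"finger_gap": 0.03},{"finger_gap": 0.03}]' | python3 shift.py; python3 g.py;python3 - <<'E'
import cv2,numpy as np
from workcell import manip, optics, telemetry, ticket
s=optics.get_image("side");t=optics.get_image("top")
cv2.imwrite("pics/s3.png",s);cv2.imwrite("pics/t3.png",t)
a=cv2.resize(s[230:390,210:350],(437,500),interpolation=2);b=cv2.resize(t[180:280,160:230],(350,500),interpolation=2)
cv2.imwrite("pics/z4.png",np.hstack([a,b]))
E
```

```text
time_s: 20.13
ee_pos: [0.5421, 0.2753, 0.1113]
tool_rot: [-0.001, 0.225, 0.974, -0.003]
contact_force: [1.0, 0.1, -1.7]
gripper_width: 0.0389
grasp_force: 56.9
0.41 after turn [ 0.0008  0.0038 -0.3607]
0.15 after turn [ 0.0008  0.0038 -0.1007]
0.05 after turn [ 0.0008  0.0038 -0.0007]
0.0 after turn [0.0008 0.0038 0.0493]
turn [-0.0055 -0.0014 -0.    ] pos [0.5421 0.2753 0.1113] j [-0.6802  0.5422  0.1785  1.7822 -0.1215  0.8333  0.6726] F [ 1.0008  0.0734 -1.6942]
```

View pics/z4.png

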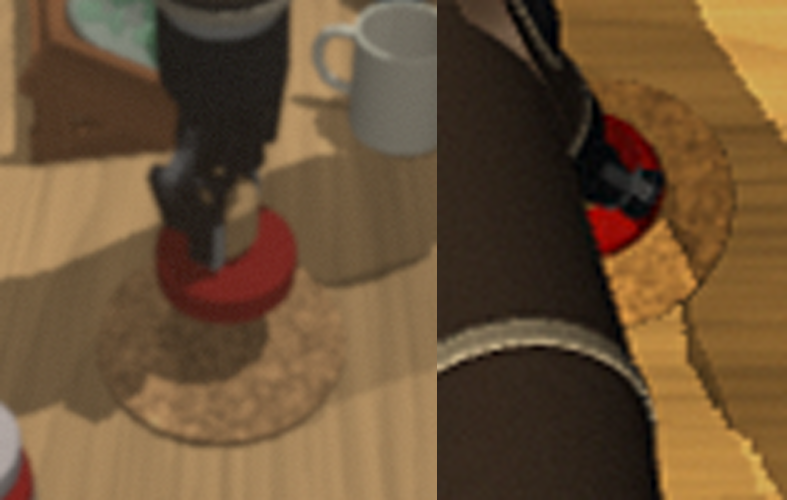

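The lid hangs level over the mat: lid at about (227,265) and mat at about (220,355) in the side crop. I'll lower it gently.

In the tool's units: 0.015 m / 0.8 = 0.0188, 0.009 m / 0.8 = 0.0113, -0.0055 rad / 6.2832 = -0.0009.

```bash
echo '[{"finger_gap": 0.03,"x": 0.001,"y": 0.0048,"z": 0.0188,"rx": -0.0009,"ry": -0.0002},{"finger_gap": 0.03,"z": 0.0188},{"finger_gap": 0.03,"z": 0.0113},{"finger_gap": 0.03,"z": 0.005},{"finger_gap": 0.03},{"finger_gap": 0.03}]' | python3 shift.py>/dev/null; python3 g.py|tail -2; echo '[{"finger_gap": 0.03,"z": 0.0025},{"finger_gap": 0.03,"z": 0.0013},{"finger_gap": 0.03},{"finger_gap": 0.03}]' | python3 shift.py>/dev/null; python3 g.py|tail -2
```

```text
0.0 after turn [ 0.0012 -0.0024  0.0092]
turn [0.0041 0.0032 0.    ] pos [0.5451 0.2806 0.0712] j [-0.6735  0.5989  0.1646  1.7995 -0.1354  0.7489  0.6798] F [ 0.4934  0.3005 -2.9535]
0.0 after turn [ 0.0008 -0.002   0.0052]
turn [ 0.0029  0.0024 -0.    ] pos [0.5446 0.2805 0.0672] j [-0.6728  0.6043  0.1633  1.8016 -0.1363  0.7428  0.6806] F [ 0.1304 -0.3939 -2.6075]
```

In the tool's units: 0.0015 m / 0.8 = 0.0019, 0.0029 rad / 6.2832 = 0.0005.

```bash
echo '[{"finger_gap": 0.03,"z": 0.0019,"rx": 0.0005,"ry": 0.0004},{"finger_gap": 0.03,"z": 0.0019},{"finger_gap": 0.03},{"finger_gap": 0.03}]' | python3 shift.py>/dev/null; python3 g.py|tail -2; echo '[{"finger_gap": 0.03,"z": 0.0013},{"finger_gap": 0.03},{"finger_gap": 0.03}]' | python3 shift.py>/dev/null; python3 g.py|tail -2
```

```text
0.0 after turn [ 0.0006 -0.0018  0.0017]
turn [-0.0007 -0.0004  0.    ] pos [0.5443 0.2804 0.0637] j [-0.6717  0.6109  0.1622  1.7999 -0.1374  0.7425  0.6815] F [ 0.5468  0.0615 -3.0223]
0.0 after turn [ 0.0007 -0.0018  0.0009]
turn [-0.0004 -0.0002 -0.    ] pos [0.5444 0.2804 0.0629] j [-0.6714  0.612   0.162   1.8004 -0.1377  0.7406  0.6817] F [-0.191  -0.6008 -2.5839]
```

In the tool's units: 0.001 m / 0.8 = 0.0013.

```bash
echo '[{"finger_gap": 0.03,"z": 0.0013},{"finger_gap": 0.03},{"finger_gap": 0.03}]' | python3 shift.py>/dev/null; python3 g.py|tail -1; echo '[{"finger_gap": 0.03,"z": 0.0013},{"finger_gap": 0.03},{"finger_gap": 0.03}]' | python3 shift.py>/dev/null; python3 g.py|tail -2
```

```text
turn [-0.0004 -0.0002  0.    ] pos [0.5444 0.2804 0.0619] j [-0.6711  0.6134  0.1616  1.8008 -0.1379  0.7387  0.682 ] F [ 0.4296  0.2615 -2.599 ]
0.0 after turn [ 0.0007 -0.0019 -0.0011]
turn [-0.0004 -0.0002 -0.    ] pos [0.5444 0.2804 0.0609] j [-0.6709  0.6149  0.1613  1.8012 -0.1383  0.7369  0.6822] F [-0.22   -0.0173 -3.2846]
```

In the tool's units: 0.001 m / 0.8 = 0.0013.

```bash
echo '[{"finger_gap": 0.03,"z": 0.0013},{"finger_gap": 0.03},{"finger_gap": 0.03}]' | python3 shift.py>/dev/null; python3 g.py|tail -1; echo '[{"finger_gap": 0.03,"z": 0.0009},{"finger_gap": 0.03},{"finger_gap": 0.03}]' | python3 shift.py>/dev/null; python3 g.py|tail -2
```

```text
turn [-0.0004 -0.0002 -0.    ] pos [0.5444 0.2804 0.0599] j [-0.6707  0.6163  0.161   1.8016 -0.1386  0.735   0.6824] F [ 0.2246  0.245  -2.9126]
0.0 after turn [ 0.0007 -0.0019 -0.0028]
turn [-0.0004 -0.0002  0.    ] pos [0.5444 0.2804 0.0592] j [-0.6705  0.6173  0.1608  1.8019 -0.1388  0.7338  0.6826] F [-0.2488 -0.653  -3.2175]
```

In the tool's units: 0.0007 m / 0.8 = 0.0009.

```bash
echo '[{"finger_gap": 0.03,"z": 0.0009},{"finger_gap": 0.03},{"finger_gap": 0.03}]' | python3 shift.py>/dev/null; python3 g.py|tail -1; echo '[{"finger_gap": 0.03,"z": 0.0009},{"finger_gap": 0.03},{"finger_gap": 0.03}]' | python3 shift.py>/dev/null; python3 g.py|tail -1
python3 - <<'E'
import cv2
from workcell import manip, optics, telemetry, ticket
s=optics.get_image("side");cv2.imwrite("pics/z5.png",cv2.resize(s[270:380,225:335],(600,600),interpolation=2))
E
```

```text
turn [-0.0004 -0.0002  0.    ] pos [0.5444 0.2804 0.0585] j [-0.6703  0.6183  0.1606  1.8022 -0.139   0.7325  0.6828] F [-0.326  -0.0331 -2.3008]
turn [-0.0001 -0.0001 -0.    ] pos [0.5445 0.2805 0.0581] j [-0.6702  0.6189  0.1603  1.8023 -0.1392  0.7315  0.6829] F [-1.1127 -0.3492  1.2353]
```

View pics/z5.png

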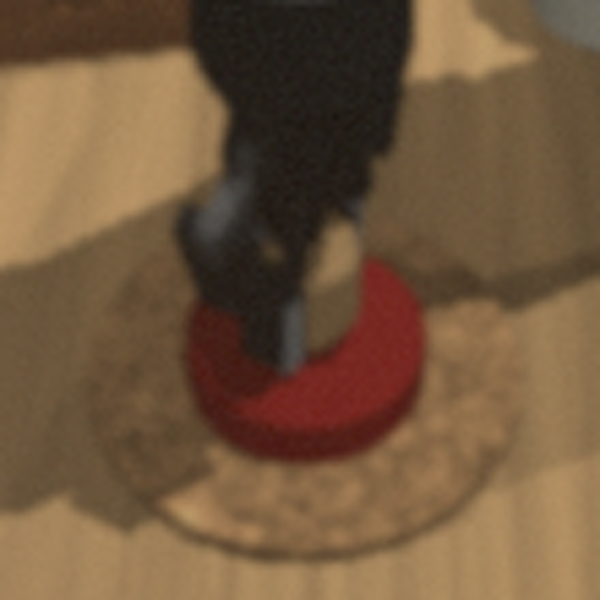

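The lid sits centred on the mat at about (305,360) in the crop, and the force shows it has touched down. Releasing.

In the tool's units: 0.0003 m / 0.8 = 0.0004.

```bash
echo '[{"finger_gap": 0.03,"z": 0.0004},{"finger_gap": 0.03}]' | python3 shift.py 20 >/dev/null; python3 g.py|tail -1; echo '[{"finger_gap": 0.05},{"finger_gap": 0.07},{"finger_gap": 0.085},{"finger_gap": 0.085},{"finger_gap": 0.085},{"finger_gap": 0.085},{"finger_gap": 0.085}]' | python3 shift.py; echo '[{"finger_gap": 0.085,"z": -0.0125},{"finger_gap": 0.085,"z": -0.025},{"finger_gap": 0.085,"z": -0.05},{"finger_gap": 0.085,"z": -0.05},{"finger_gap": 0.085,"z": -0.05},{"finger_gap": 0.085,"y": -0.025,"z": -0.0375},{"finger_gap": 0.085,"y": -0.0375,"z": -0.025},{"finger_gap": 0.085,"y": -0.05},{"finger_gap": 0.085,"y": -0.05},{"finger_gap": 0.085},{"finger_gap": 0.085}]' | python3 shift.py
python3 - <<'E'
import cv2
from workcell import manip, optics, telemetry, ticket
s=optics.get_image("side");t=optics.get_image("top");cv2.imwrite("pics/s6.png",s);cv2.imwrite("pics/t6.png",t)
import numpy as np
cv2.imwrite("pics/z6.png",np.hstack([cv2.resize(s,(400,300)),cv2.resize(t,(400,300))]))
E
```

```text
turn [-0.0001 -0.0003  0.    ] pos [0.5444 0.2805 0.058 ] j [-0.6702  0.619   0.1602  1.8024 -0.1393  0.7313  0.683 ] F [-3.0902  0.1583  4.0817]
time_s: 23.95
ee_pos: [0.5445, 0.2805, 0.0575]
tool_rot: [-0.0, 0.224, 0.975, -0.0]
contact_force: [-0.7, 0.7, 0.3]
gripper_width: 0.0851
grasp_force: 0.0
time_s: 24.87
ee_pos: [0.4873, 0.1614, 0.259]
tool_rot: [0.0, 0.226, 0.974, 0.001]
contact_force: [-0.9, -0.1, -0.5]
gripper_width: 0.0852
grasp_force: 0.0
```

View pics/z6.png

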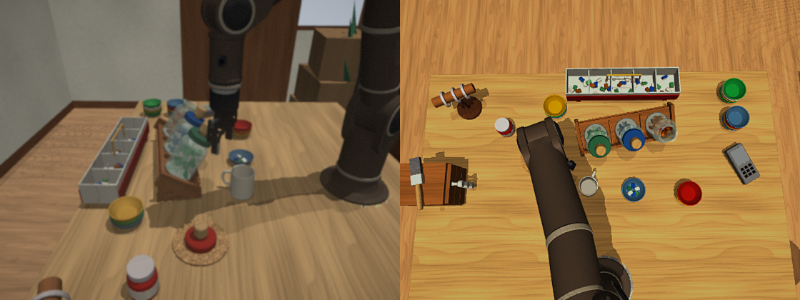

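The red jar is open. The lid stands knob up at about (201,238) in the side half, wholly on the mat, and the other things are in place. The gripper is clear, so I'm handing in.

```bash
python3 -c "
from workcell import manip, optics, telemetry, ticket
print(ticket.finish_job())"
```

```text
the job is handed in; nothing more can be done
None
```

The red jar is open: the lid came free after turning about 50°, and now stands knob up on the cork mat with nothing else disturbed; I handed the job in at about 25 s.

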